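# Wedge the rocking drawer cabinet

## Robot

A 7-joint arm with a two-finger parallel gripper is mounted at the origin on the work surface. World frame = base frame: x ahead of the robot, y to its left, z up, the work surface at z = 0. Lengths are in m, angles in degrees, forces in N, time in s.
With the tool pointing down it reaches from about 0.425 to 0.95 m from the base axis. Payload 4.7 kg.
Tool frame: the origin (TCP) lies midway between the tips of the shut fingers; the grasp point (between the pads) lies 19 mm behind it; z points along the fingers, y is the line along which they close (so a half turn about z gives the same grasp; the last joint's range is limited). The gripper opens to 87 mm and grips with 3 to 60 N. Pads are 19 mm wide; open, the fingers measure 117 mm over their backs; the gripper's body (75 mm by 190 mm) begins 51 mm behind the grasp point.
Start: joints at [-66.4, 26.849, -2.785, 87.806, 1.381, 65.374, -4.715], TCP at [0.288, 0.611, 0.223] pointing down, gripper open.
Joint ranges: [-148.3, 148.3], [-19.14, 114.17], [-79.39, 73.82], [5.75, 140.21], [-59.74, 239.74], [12.07, 113.84], [-152.46, 152.46]. Speed limits (degrees/s): [147.25, 147.25, 180, 180, 180, 180, 180].

## Interface

Orientations are given as a 3x3 rotation matrix whose columns are the frame's x, y, z axes.
In Python, from bench import robot, optics, order gives the robot as it stands. The module is installed in compiled form; this text tells all that it offers. Calls block until the motion is done:
- robot.goto(position, orientation): joint-space move of the TCP to a pose.
- robot.movel(position, vel=0.15, attitude=None, stop_force=None): straight line of the TCP; attitude=None keeps the orientation; vel is the mean speed in m/s. With stop_force (N) it stops when the force on the tool has changed by that much, and returns True; else False.
- robot.movej(angles): joint-space move.
- robot.gripper_to(opening, f_grip=None): opening from 0.0 (shut) to 1.0 (fully open); f_grip is the grip in N (None keeps the last); returns when the fingers have stopped.
- robot.sleep(seconds).
- robot.ik(position, orientation): joint angles nearest the present ones, or None.
- robot.read_state(): the state.
- optics.grab_frame(name): name is "scene" or "top" or "wrist"; returns (picture, depth): 384x512x3 uint8, red, green, blue; 384x512 float32, m along the optical axis (not along the pixel's ray), 0 where there is no reading.
- optics.calibration(name): a dict with "K" (3x3 intrinsics, pixels), "k1" (the pictures are not rectified: a ray, as slopes to the right and down, at radius r is drawn at 1 + k1 r^2 times it, then the intrinsics apply), "extrinsics" (4x4, takes a point from camera to world coordinates). Camera axes: x right, y up, looking along -z (the intrinsics and any distortion apply to the point x, -y, -z); pixel columns grow to the right and rows downward; lengths in m; the calibration is good to about 2 mm. A picture is of the moment at which its call begins: read the wrist's pose just before it. calibration takes no time and is no camera call; for the wrist camera it gives the pose at the moment of the call.
A pose or a line that the arm cannot do raises robot.PlanningError and nothing moves.
- order.job_done(): hands the job in; it is judged then, once.
The state is a dict: "clock": time; "q": joint angles; "qd": joint speeds; "joint_efforts": joint torques, N m; "eef_pos": TCP position; "eef_rot": TCP orientation; "ft_force": force on the tool from outside, world axes, zero at the start; "moment": the same for the moment, N m; "gripper_width": opening from 0.0 (shut) to 1.0 (fully open); "gripper_force": force on a finger pad.
Only numpy, scipy, OpenCV 4.12 (cv2) and the standard library are available. Lean on these libraries where they do the work, as an engineer would, in place of code of your own. Each camera call takes 0.05 s, during which the arm holds its last target. There are 200 camera calls.

## Task

The small steel drawer cabinet on the bench rocks because one of its four feet is too short. First press its top down over the short foot to feel it rock, then let go and push the wooden wedge along the bench, thin end first, under that foot until it is snug, and press the same spot again: if it still rocks, push the wedge in further. Finish while still pressing down firmly (about 10 N) on the top over that foot, with the cabinet no longer rocking; grip, lift and carry nothing, do not shove the cabinet about, and leave the other things where they are.

Things in the scene. Friction and masses are not known exactly. Their poses are not given: they have to be found in the camera images.
- cabinet: Loose grey steel drawer cabinet, 2 to 3 kg, 190 mm (x) by 250 mm (y), case from 30 to 95 mm above the bench, flat top, drawers on its +x side. Four round rubber feet 22 mm across at x +-75, y +-105 mm. Origin: on the bench under its middle, z up. Stands level on three feet; the +x, +y foot is short, clear of the bench. A side push of over about 10 N slides it.
- short_foot (a point): Lowest point of the short foot's rubber dome (radius 11 mm), under the cabinet's +x, +y corner, 20 mm in from both faces. It hangs 6 to 11 mm above the bench while the cabinet stands level; how much differs each time.
- press_spot (a point): Point on the cabinet's top (95 mm above the bench when level) straight above the short foot, 20 mm in from two edges. While nothing is under the foot, about 3 to 8 N straight down here slowly tips the cabinet until the foot meets the bench.
- wedge: Loose wooden wedge, 90 g, 140 mm long (x), 50 mm wide (y), lying flat: 2 mm thick at its -x end, rising to 25 mm at +x (square end face). Origin: middle of its underside. Starts with its thin end 15 to 45 mm short of the foot, pointing at it along the cabinet's -y (within 0.12 rad, 10 mm). Snug with 24 to 55 mm of it past the foot: then resists with over 3 N, held by friction.
- offcut: Bystander: rectangular wood offcut 85 x 45 x 28 mm lying beside the wedge on the side of the cabinet's -x. Origin: centre of its underside.
- fitting: Bystander: brass pipe fitting, 34 mm across, 34 mm high, standing beside the wedge on the side of the cabinet's +x. Origin: centre of its underside.
- tin: Bystander: small aluminium tin, 54 mm across, 44 mm high, standing on the cabinet's top near the corner opposite the short foot; it may stay there. Origin: centre of its underside.
- screwdriver: Bystander: screwdriver lying on the bench beyond the cabinet's drawers. Origin: under its middle.
- hammer: Bystander: hammer lying on the bench to the right of the cabinet. Origin: under its middle.
- wrench: Bystander: wrench lying on the bench to the left, nearer the robot. Origin: under its middle.
- jar: Bystander: lidded glass jar, 70 mm across, 90 mm high, standing at the far right. Origin: centre of its underside.
Mind the look-alikes: they are no part of the job. What is shaped like the wedge but yellow is not meant.

How it is judged:
By the outcome, as a careful person would: the job done as asked, in the order asked, and still so for the second after the job is handed in, while the arm keeps its last pose, push and grip.
It also fails if it takes over 54 s, if anything falls off the work surface, if the arm or the gripper's body presses on something with over 40 N, if the wrist force passes 120 N, or if a joint passes its speed limit or range.

## Working session

There is one attempt and no reset: what is moved stays moved. The work goes in short steps, each a Python script; the robot and the scene stay as the last script left them, time stands still between calls to the robot, and variables do not carry over. Pictures are saved under pics/ and viewed, at most 10 in all, crops included, and the job is handed in when it is done.

```bash
mkdir -p pics
cat > h.py <<'E'
import numpy as np, cv2
from bench import robot, optics, order
def cloud(n):
    c=optics.calibration(n); im,d=optics.grab_frame(n)
    K=c["K"];v,u=np.mgrid[:384,:512].astype(float)
    p=cv2.undistortPoints(np.stack([u.ravel(),v.ravel()],1)[:,None],np.array(K,float),np.array([c["k1"],0,0,0,0.]))[:,0].reshape(384,512,2)
    P=np.stack([p[...,0]*d,-p[...,1]*d,-d],-1)
    E=np.array(c["extrinsics"]);W=P@E[:3,:3].T+E[:3,3]
    W[d==0]=np.nan
    return im,W
def save(n,im,s=1.5):
    cv2.imwrite(f"pics/{n}.png",cv2.resize(im[...,::-1],None,fx=s,fy=s))
E
python3 - <<'E'
from h import *
for n in("top","scene"):
    im,W=cloud(n);save(n+"0",im,1.5);np.savez(n+"0.npz",im=im,W=W)
    print(n,W[192,256],optics.calibration(n)["k1"])
s=robot.read_state();print(s["clock"],s["eef_pos"],s["ft_force"],s["eef_rot"])
E
```

```text
top [ 0.5101874  -0.04731064  0.09307989] -0.09454454824400912
scene [ 0.50178603 -0.03418389  0.09147152] -0.009456886241392922
0.1 [0.28775541 0.61000209 0.22160103] [-0.24486416 -0.50311857  0.21791845] [[-9.04437355e-01  4.26605914e-01 -6.81155297e-04]
 [ 4.26606453e-01  9.04435944e-01 -1.59949057e-03]
 [-6.62908007e-05 -1.73722426e-03 -9.99998489e-01]]
```

View pics/top0.png

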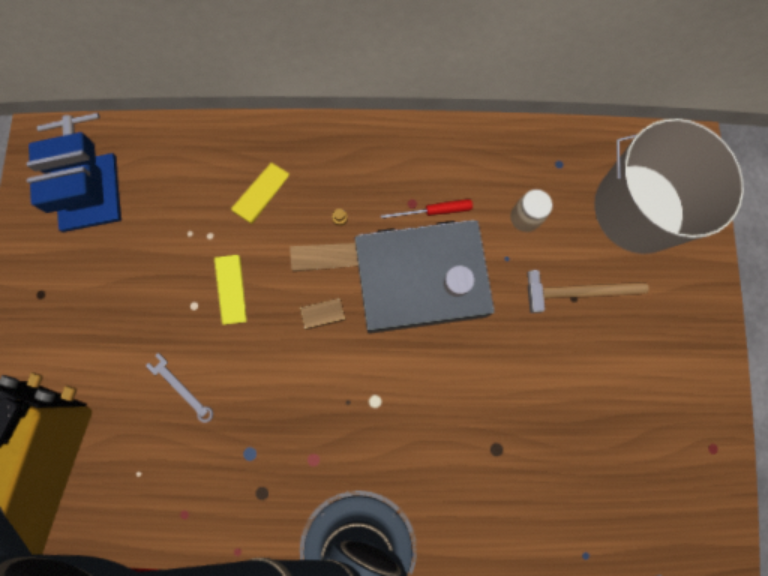

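View pics/scene0.png

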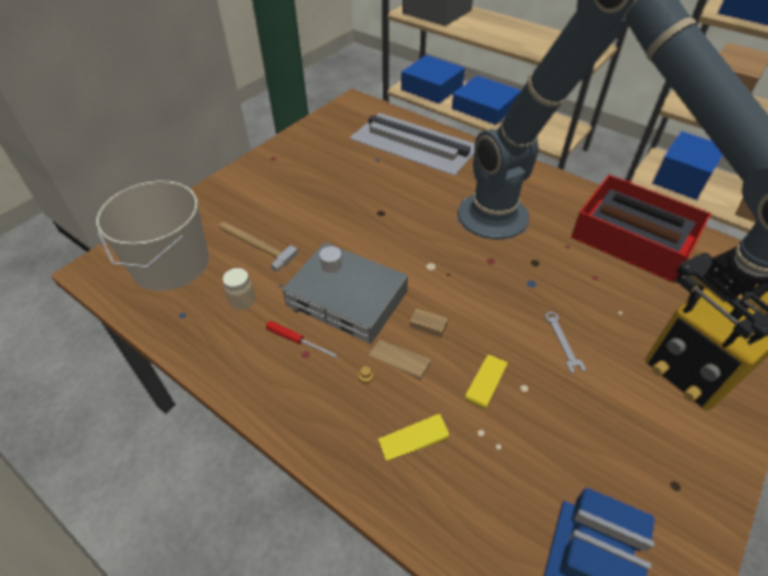

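Top view: cabinet (425,275) with the tin at (460,280). The wooden wedge is at (323,257) with its thin end by the cabinet's left face, the offcut at (322,313), the fitting at (340,216), and yellow look-alikes at (230,290) and (260,192). Cabinet +y points left, towards world +y.

Run:
```python
from h import *
D=np.load("top0.npz");im,W=D["im"],D["W"]
def rect(m,name):
    n,l,st,_=cv2.connectedComponentsWithStats(m.astype(np.uint8));k=1+np.argmax(st[1:,4]);m=l==k
    P=W[m];r=cv2.minAreaRect((P[:,:2]*1000).astype(np.float32))
    print(name,m.sum(),r,"med z",np.median(P[:,2]));print(cv2.boxPoints(r).round(1).tolist());return m
v,u=np.mgrid[:384,:512];u=u*1.5;v=v*1.5
X,Y,Z=W[...,0],W[...,1],W[...,2]
print("bench z",np.nanmedian(Z[(u>240)&(u<290)&(v>400)&(v<440)]))
m=(Z>.082)&(Z<.105)&(u>340)&(u<510)&(v>205)&(v<345); m=rect(m,"cab")
P=W[m]; A=np.c_[P[:,:2],np.ones(len(P))];print("plane",np.linalg.lstsq(A,P[:,2],rcond=None)[0])
m=(Z>.004)&(Z<.05)&(u>280)&(u<356)&(v>235)&(v<280); m=rect(m,"wedge")
P=W[m]; A=np.c_[P[:,:2],np.ones(len(P))];print("plane",np.linalg.lstsq(A,P[:,2],rcond=None)[0])
rect((Z>.01)&(Z<.05)&(u>290)&(u<352)&(v>292)&(v<335),"offcut")
rect((Z>.01)&(Z<.05)&(u>325)&(u<356)&(v>200)&(v<230),"fit")
m=(Z>.115)&(Z<.16)&(u>430)&(u<485)&(v>250)&(v<310); rect(m,"tin")
# colour-based
h=cv2.cvtColor(im,cv2.COLOR_RGB2HSV);print(h[171,int(323/1.5)],h[183,280],h[150,230])
save("crop",im[130:235,180:340],5)
```

```text
bench z -0.0004244579343546384
cab 5080 ((544.23974609375, -123.59860229492188), (199.2225341796875, 248.58963012695312), 8.410011291503906) med z 0.09408588874416524
[[427.5, -15.199999809265137], [463.8999938964844, -261.1000061035156], [661.0, -232.0], [624.5999755859375, 13.899999618530273]]
plane [-0.00361493 -0.00328277  0.0955409 ]
wedge 628 ((594.8818359375, 86.8619155883789), (58.19502258300781, 131.40711975097656), 3.4630472660064697) med z 0.014304544549890497
[[561.9000244140625, 150.6999969482422], [569.7999877929688, 19.5], [627.9000244140625, 23.0], [620.0, 154.1999969482422]]
plane [ 0.005544    0.14771235 -0.00208978]
offcut 418 ((469.8284606933594, 78.041748046875), (45.97208023071289, 85.07793426513672), 14.664487838745117) med z 0.02721705560249077
[[436.79998779296875, 113.4000015258789], [458.3999938964844, 31.100000381469727], [502.79998779296875, 42.70000076293945], [481.29998779296875, 125.0]]
fit 86 ((678.7376708984375, 47.054168701171875), (27.549640655517578, 31.432096481323242), 19.190868377685547) med z 0.026838008676912883
[[660.5999755859375, 57.400001525878906], [670.9000244140625, 27.700000762939453], [696.9000244140625, 36.70000076293945], [686.5999755859375, 66.4000015258789]]
tin 301 ((519.4099731445312, -188.10018920898438), (51.60105514526367, 53.03102493286133), 44.8946533203125) med z 0.13820873509079368
[[482.3999938964844, -187.5], [519.7999877929688, -225.10000610351562], [556.4000244140625, -188.6999969482422], [519.0, -151.10000610351562]]
[ 16 111 158] [108  23 113] [ 13 160 113]
```

View pics/crop.png

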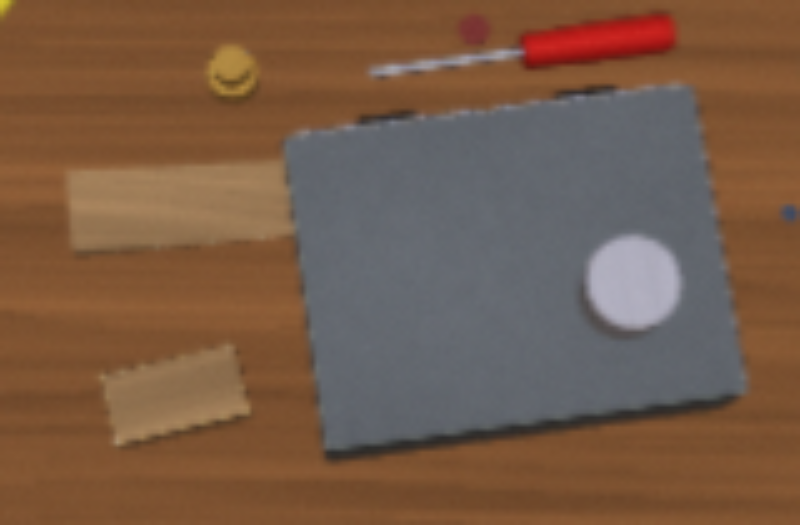

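The crop confirms it: the wedge's thin end lies just inside the cabinet's left edge (crop ~(290,200)), in line with the corner. I'll shut the gripper and refine both with a wrist view on the way.

```bash
cat >> h.py <<'E'
def ori(c,s): return np.array([[-s,c,0],[c,s,0],[0,0,-1.]])
def st(): 
    s=robot.read_state(); return s["clock"],np.round(s["eef_pos"],4),np.round(s["ft_force"],2)
E
python3 - <<'E'
from h import *
p=[.60,.12,.33]
for sg in(1,-1):
    print(sg,robot.ik(p,ori(sg*.989,sg*.146)))
sg=min((1,-1),key=lambda g:abs(robot.ik(p,ori(g*.989,g*.146))[6]))
robot.gripper_to(0.0,20)
robot.goto(p,ori(sg*.989,sg*.146));print(sg,st())
im,W=cloud("wrist");save("wrist1",im);np.savez("wrist1.npz",im=im,W=W);print(st())
E
```

```text
1 [-32.83832965  17.24557037  23.17041653  89.5862162   -6.94969562
  74.59442165  -0.353904  ]
-1 [ 29.14374064  30.52151328 -67.27547666  85.97379373  28.21491275
  82.22869706 149.31979482]
1 (3.7417, array([0.5996, 0.1219, 0.3295]), array([-0.99, -0.99, -0.49]))
(3.7917, array([0.5997, 0.1218, 0.3295]), array([-0.05,  0.49, -0.09]))
```

View pics/wrist1.png

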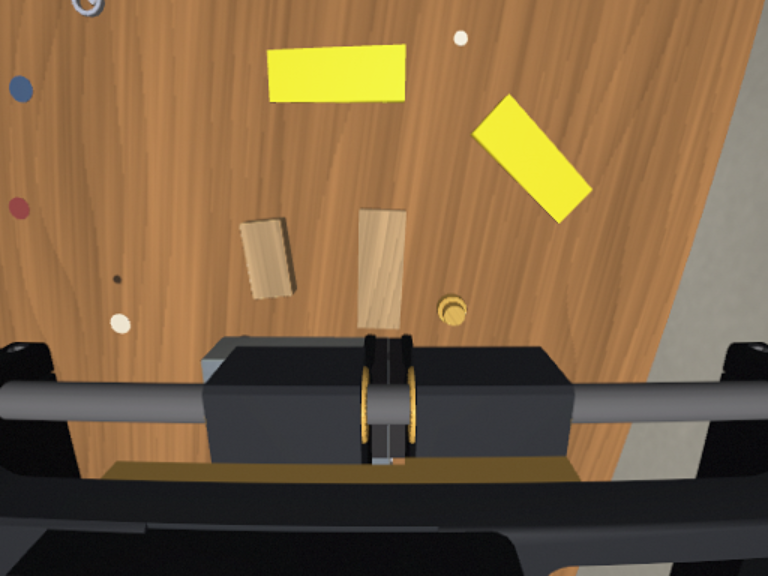

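Wrist view: the whole wedge is visible, thick end at (359–406, 209) and thin end at (356–401, 328), with the offcut on the left and the fitting on the right at (452,311). I'll convert these to positions.

Run:
```python
from h import *
D=np.load("wrist1.npz");im,W=D["im"],D["W"]
for n,(u,v) in dict(thickL=(361,213),thickR=(404,213),thinL=(359,325),thinR=(399,325),thickM=(383,212),thinM=(379,326),fit=(452,314),off=(267,258)).items(): print(n,W[round(v/1.5),round(u/1.5)].round(4))
D=np.load("top0.npz");im,W=D["im"],D["W"]
P=W.reshape(-1,3);m=(P[:,2]>.088)&(P[:,2]<.1)&(abs(P[:,0]-.544)<.16)&(abs(P[:,1]+.124)<.16);P=P[m,:2]
for a in(8.0,8.41,8.8):
    c,s=np.cos(np.radians(a)),np.sin(np.radians(a));R=np.array([[c,-s],[s,c]]);q=P@R
    # edges: median over strips of extremes
    e=[]
    for k in(0,1):
        o=q[:,1-k];b=np.round(o/.004);b0=np.arange(np.quantile(b,.1),np.quantile(b,.9))
        lo=[q[b==i,k].min() for i in b0 if (b==i).any()];hi=[q[b==i,k].max() for i in b0 if (b==i).any()]
        e.append((np.median(lo),np.median(hi),np.polyfit(range(len(lo)),lo,1)[0]/.004,np.polyfit(range(len(hi)),hi,1)[0]/.004))
    mid=R@[np.mean(x[:2]) for x in e]
    print(a,np.round(e,4).tolist(),"size",[x[1]-x[0] for x in e],"mid",mid,"foot",mid+R@[.075,.105])
```

```text
thickL [0.5683 0.1449 0.0262]
thickR [0.612  0.1517 0.0277]
thinL [0.5815 0.0111 0.0039]
thinR [0.6288 0.0188 0.0052]
thickM [0.5899 0.1498 0.0263]
thinM [0.606  0.0152 0.0048]
fit [0.681  0.0526 0.0365]
off [0.4741 0.0827 0.0298]
8.0 [[0.4235, 0.6132, -0.0044, -0.0132], [-0.3198, -0.0751, 0.0056, 0.004]] size [np.float64(0.1897107893549051), np.float64(0.2447104352961854)] mid [ 0.54079819 -0.12341609] foot [ 0.60045512 -0.00899996]
8.41 [[0.4219, 0.612, 0.0006, -0.0062], [-0.3238, -0.0789, -0.0012, -0.0023]] size [np.float64(0.19011174089271687), np.float64(0.24491548457734308)] mid [ 0.54085246 -0.12354388] foot [ 0.59968912 -0.00870379]
8.8 [[0.4206, 0.6107, 0.0092, -0.0006], [-0.3275, -0.0823, -0.0077, -0.0094]] size [np.float64(0.1901273842942225), np.float64(0.24517910996896225)] mid [ 0.54091925 -0.12362203] foot [ 0.59897286 -0.00838412]
```

Foot at about (0.600, -0.009), cabinet yaw 8.4°, top size 190 x 245 mm (as given). The wedge axis runs about 7° off world -y and passes about 5 mm from the foot. First press.

```bash
cat >> h.py <<'E'
A=np.radians(8.4);O=ori(np.cos(A),np.sin(A));SPOT=np.array([.600,-.0087])
def favg(n=4):
    f=[]
    for _ in range(n): robot.sleep(.02);f.append(robot.read_state()["ft_force"])
    return np.mean(f,0)
def press(target=10,zmin=.078,step=.0007):
    """from a hover over the spot: touch, then creep down to target N; returns log"""
    f0=favg(6)
    hit=robot.movel([*SPOT,.088],vel=.025,stop_force=2.0)
    L=[]
    z=robot.read_state()["eef_pos"][2]
    while True:
        f=(favg()-f0)[2];L.append((round(robot.read_state()["eef_pos"][2]*1000,2),round(f,2)))
        if f>=target or z<zmin: break
        z-=step if f<6 else step/2
        robot.movel([*SPOT,z],vel=.02)
    print("hit",hit,L,(favg()-f0).round(2));return L,f0
E
python3 - <<'E'
from h import *
robot.goto([*SPOT,.14],O);robot.movel([*SPOT,.108],vel=.1);print(st())
press(9)
print(st())
E
```

```text
(5.175, array([ 0.6004, -0.0081,  0.1083]), array([ 1.02, -0.17, -0.27]))
hit True [(np.float64(93.99), np.float64(0.92)), (np.float64(93.06), np.float64(1.14)), (np.float64(92.5), np.float64(1.9)), (np.float64(91.87), np.float64(2.54)), (np.float64(91.16), np.float64(2.71)), (np.float64(90.39), np.float64(2.96)), (np.float64(89.51), np.float64(3.27)), (np.float64(88.77), np.float64(2.66)), (np.float64(88.08), np.float64(2.69)), (np.float64(87.39), np.float64(1.94)), (np.float64(86.73), np.float64(2.38)), (np.float64(86.45), np.float64(5.34)), (np.float64(86.29), np.float64(8.15)), (np.float64(86.19), np.float64(9.33))] [-0.95  2.29  9.7 ]
(10.0917, array([ 0.6003, -0.0084,  0.0862]), array([-0.6 ,  3.  ,  9.82]))
```

It rocks: the top sank from 94 to 86.3 mm, so the gap is about 8 mm, and the wedge should go roughly 35 mm past the foot. Let go, then push the wedge.

```bash
cat >> h.py <<'E'
AW=np.radians(7.2);DIR=np.array([np.sin(AW),-np.cos(AW)]);B0=np.array([.590,.151])
OW=ori(np.cos(AW),np.sin(AW));ZP=.011
E
python3 - <<'E'
from h import *
robot.movel([*SPOT,.100],vel=.03);robot.movel([*SPOT,.14],vel=.15)
b=B0-DIR*.035
robot.goto([*b,.14],OW);robot.movel([*b,.04],vel=.2);robot.movel([*b,ZP],vel=.08);robot.sleep(.1)
f0=favg(6);print(st())
s=0.015;robot.movel([*(b+DIR*s),ZP],vel=.06)
log=[]
while s<.112:
    s+=.004
    hit=robot.movel([*(b+DIR*s),ZP],vel=.03,stop_force=6)
    f=favg(2)-f0;log.append((round(s*1000),round(-f[:2]@DIR,2),round(f[2],2)))
    if hit or -f[:2]@DIR>4.5: break
print(hit,log,st())
im,W=cloud("wrist");save("wrist2",im);np.savez("wrist2.npz",im=im,W=W)
im,W=cloud("top");np.savez("top2.npz",im=im,W=W)
E
```

```text
(13.3167, array([0.586 , 0.1858, 0.0114]), array([-0.12,  0.72, -0.25]))
False [(19, np.float64(0.23), np.float64(-0.44)), (23, np.float64(-0.56), np.float64(-0.8)), (27, np.float64(0.01), np.float64(-0.32)), (31, np.float64(0.39), np.float64(-0.28)), (35, np.float64(-0.03), np.float64(-0.3)), (39, np.float64(-0.31), np.float64(-0.34)), (43, np.float64(-0.09), np.float64(-0.43)), (47, np.float64(-0.13), np.float64(-0.19)), (51, np.float64(0.01), np.float64(-0.27)), (55, np.float64(0.13), np.float64(0.12)), (59, np.float64(0.22), np.float64(-0.28)), (63, np.float64(-0.14), np.float64(-0.63)), (67, np.float64(-0.23), np.float64(-0.11)), (71, np.float64(0.55), np.float64(-0.33)), (75, np.float64(-0.05), np.float64(-0.47)), (79, np.float64(-0.11), np.float64(-0.34)), (83, np.float64(-0.44), np.float64(0.34)), (87, np.float64(2.51), np.float64(-0.1)), (91, np.float64(4.57), np.float64(-0.16))] (19.7333, array([0.5969, 0.0973, 0.011 ]), array([-0.59,  4.92,  0.09]))
```

View pics/wrist2.png

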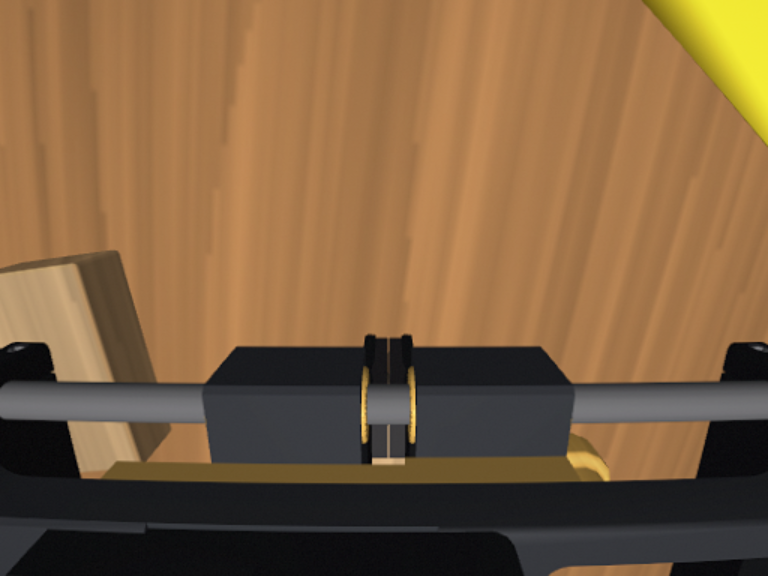

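The wedge resists from about 85 mm of travel and reaches 4.6 N, with the offcut and fitting untouched on either side. Back off, and press the same spot again.

Run:
```python
from h import *
p=robot.read_state()["eef_pos"][:2]
robot.movel([*(p-DIR*.02),ZP],vel=.06);robot.movel([*(p-DIR*.02),.14],vel=.2)
robot.goto([*SPOT,.14],O);robot.movel([*SPOT,.108],vel=.1);robot.sleep(.1)
press(10,zmin=.086)
print(st())
im,W=cloud("scene");save("scene3",im[150:270,200:330],5)
im,W=cloud("top");np.savez("top3.npz",im=im,W=W)
```

```text
hit True [(np.float64(95.15), np.float64(4.27)), (np.float64(95.07), np.float64(6.9)), (np.float64(95.04), np.float64(8.51)), (np.float64(94.97), np.float64(10.71))] [-3.71  0.87 10.41]
(24.0167, array([ 0.6001, -0.0087,  0.095 ]), array([-3.75,  1.34, 10.36]))
```

View pics/scene3.png

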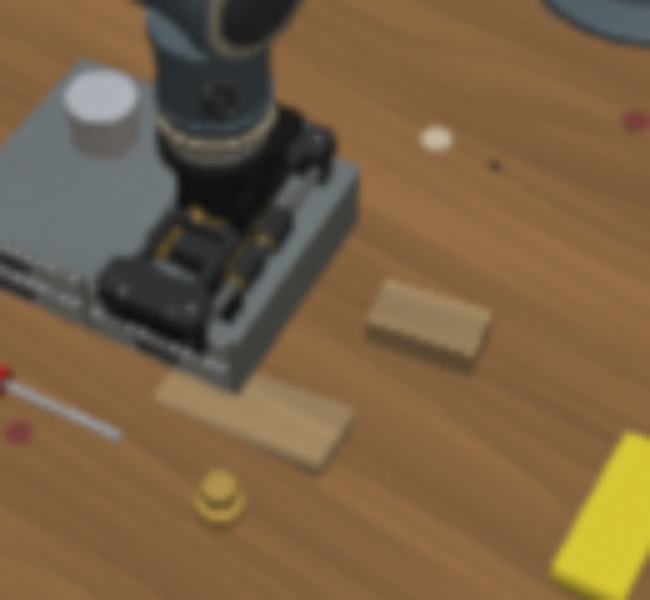

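Now it's firm: the top gives only 0.2 mm between 4 and 10.7 N, against 8 mm before. The picture shows the wedge under the corner, with its thick end at crop (320,440) and the neighbours still in place. I'll check that the hold is steady and hand in.

Run:
```python
from h import *
robot.sleep(.6);print(favg(6).round(2),st())
order.job_done()
```

```text
[-3.35  0.28 10.48] (24.8167, array([ 0.6001, -0.0087,  0.095 ]), array([-2.17,  0.06, 10.69]))
the job is handed in; nothing more can be done
```

The job is handed in at about 25 s: the wedge is snug under the short foot, the cabinet no longer rocks (the top sank 8 mm on the first press, 0.2 mm on the last), and the arm is still pressing down on that spot with about 10.5 N.

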